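Snap the pump top back onto the soap bottle

ROBOT

A 6-joint arm with a two-finger parallel gripper is mounted at the origin on a cart in front of the work surface, level with it; the furniture and walls round the work are solid. World frame = base frame: x ahead of the robot, y to its left, z up, the work surface at z = 0. Lengths are in m, angles in rad, forces in N, time in s.
With the tool pointing down it reaches from about 0.25 to 0.725 m from the base axis. Payload 4 kg.
Tool frame: the origin (TCP) lies at the very end of the fingers, on their centre line; the grasp point (between the pads) lies 19 mm behind it; z points along the fingers, y is the line along which they close (so a half turn about z gives the same grasp; the last joint's range is limited). The gripper opens to 85 mm and grips with 20 to 120 N. Pads are 22 mm wide; open, the fingers measure 114 mm over their backs; the gripper's body (76 mm by 85 mm) begins 54 mm behind the grasp point. The pads swing forward as they close: fully open they stand 13 mm farther back than shut.
Start: joints at [1.265, 0.241, 0.005, 1.335, 0, 1.571], TCP at [0.151, 0.477, 0.231] pointing down, gripper open.
Joint ranges: [-2.72, 2.72], [-1.05, 1.87], [-1.09, 1.28], [-1.99, 2.15], [-1.42, 1.44], [-3.14, 3.14]. Speed limits (rad/s): [2.79, 2.79, 3.14, 3.14, 3.14, 3.14].

INTERFACE

Orientations are given as a unit quaternion [x, y, z, w].
In Python, from workcell import telemetry, vision, workorder gives the robot as it stands.
- The arm moves only by the shell command python3 -m inch 'ROWS'. ROWS is JSON, a list of rows, each a list of 3 entries, a list of its own where there are three numbers: the turn, a rotation vector about the tool's x, y, z scaled (see below), then the shift along the tool's x, y, z scaled (see below), then the closure, from -1 (fully open) to 1 (shut). A call has 1 to 10 rows; each row shifts and turns the commanded pose from where the row before left it, along the tool's axes as they then stand; what a row does not reach is not made up. The controller multiplies each number of a shift by 0.3 m and each number of a turn by 360 degrees. A row lasts 1/12 s, in which the tool goes at most 41.7 mm and 7.16 degrees, less where a joint would pass 70% of its speed; a pose out of reach is approached as far as the arm can. A call with a number of a shift or a turn outside -1 to 1 is refused whole. A call with a gripper value outside its range is refused whole. The fingers move at their own pace and stop on an object; the grip force is fixed at half the most. Time passes only in rows, so rows that do not move let the fingers close. It gives the time, the measured TCP pose, the force, the opening and the grip force at its end, in the units of the state.
- telemetry.get_obs(): the state, without advancing time (a new reading comes with each control period).
- vision.camera(name): name is "side" or "top"; returns a dict with "img" (384x512x3 uint8, red, green, blue), "fov_y" (degrees; the focal length in pixels is half the picture's height over the tangent of half this angle, whatever the lens; pixels are square), "cx", "cy" (the principal point, pixels), "D" ([k1, k2, p1, p2, k3] as OpenCV has them; the pictures are not rectified), "pose" (4x4, takes a point from camera to world coordinates). Camera axes: x right, y up, looking along -z (the intrinsics and any distortion apply to the point x, -y, -z); pixel columns grow to the right and rows downward; lengths in m; the calibration is good to about 2 mm. A picture is of the moment at which its call begins. There is no depth.
- workorder.job_done(): hands the job in; it is judged then, once.
The state is a dict: "clock": time; "joint_pos": joint angles; "joint_vel": joint speeds; "tau": joint torques, N m; "eef_pos": TCP position; "tool_rot": TCP orientation; "ft_force": force on the tool from outside, world axes, zero at the start; "ft_torque": the same for the moment, N m; "grip_width": finger opening in m; "grasp_force": force on a finger pad.
Only numpy, scipy, OpenCV 4.12 (cv2) and the standard library are available. Lean on these libraries where they do the work, as an engineer would, in place of code of your own. Each camera call takes 0.05 s, during which the arm holds its last target. There are 200 camera calls.

TASK

The washed pump top is drying on its small wooden stand: take it by its ribbed steel collar, pass its dip tube down through the neck of the blue soap bottle, and press the collar straight down until it clicks and sits fully home on the bottle's shoulder. Do not let go: finish while still gripping the pump top and pressing it firmly down, with the bottle standing upright on the worktop. Leave the green mug and the red-brown-capped spice jar behind it where they stand, and do not topple the bottle.

Things in the scene. Friction and masses are not known exactly. Their poses are not given: they have to be found in the camera images.
- pump_top: Loose pump top, 90 g: ribbed steel collar 40 mm across, 37 mm tall, hollow below; locked head (does not pump), top 56 mm up; thin spout to 37 mm along own -x, 42 to 55 mm up. Origin: centre of the collar's lower rim, z up. Starts upright, rim on the stand, tube in its hole. Grip the collar from above, closing along its y (across the spout), fingertips 3 mm or more above the rim.
- pump_lip (a point): Inside the collar, on its axis, 2.5 mm above the pump top's origin: level of a rounded white lip (4 mm thick, 27 mm inner diameter) that snaps over the beads. The bore above it is 33 mm wide, clear to 25 mm above the rim.
- tube_tip (a point): The rounded lower end of the stiff white dip tube (8 mm in diameter), 65 mm below the pump top's origin, on its axis.
- soap_bottle: Loose squat blue glazed bottle, empty, hollow, about 0.85 kg, 72 mm in diameter. Flat shoulder 92 mm up, 67 mm across; the neck (stud), 24 mm outside with a rounded top, rises 19.5 mm more. Origin: centre of the underside, z up. Round, so its yaw does not matter.
- bottle_mouth (a point): Centre of the top of the bottle's neck, 111.5 mm above the bottle's origin; the hole is 14 mm in diameter, right through into the hollow body.
- bottle_beads (a point): On the bottle's axis 7.6 mm above the shoulder: level of four sprung steel catch beads that stick out to 31 mm across. The lip meets them with the rim 9.6 mm above the shoulder; resistance peaks at about 10 N (8 to 13) near 6.5 mm, drops suddenly (the click) at 5 mm, then the beads pull the collar down (up to 10 N) until about 1 mm.
- bottle_seat (a point): Centre of the bottle's shoulder at the foot of the neck, 92 mm above the bottle's origin; the pump top's origin lies here when the collar is home. There the collar meets the shoulder and the push back rises stiffly, about 10 N in 0.5 mm of further travel.
- stand: Fixed wooden drying stand like a small bridge, foot 90 x 120 mm, 85 mm high, with a 17 mm hole through the middle of its 70 x 120 mm top board (12 mm thick, open below). Origin: centre of its underside. Stand and bottle may change sides.
- green_mug: Loose green mug, 86 x 118 x 96 mm, between the stand and the bottle; bystander. Origin: centre of its underside.
- pepper_jar: Loose spice jar with a dark red-brown cap, 44 mm in diameter, 96 mm tall, behind the mug; bystander. Origin: centre of its underside.

How it is judged:
On the way, in this order (a step that is already met when the one before it is completed fails the run):
1. the dip tube is through the mouth of the bottle, at least 10 mm deep, the pump top not yet on (z of tube_tip in the frame of bottle_mouth between -0.06 and -0.01 m and horizontal distance between tube_tip and bottle_mouth below 0.008 m and contact force between the fingers and pump_top above 1 N), for 0.05 s.
2. the collar has snapped home on the shoulder (z of pump_top in the frame of bottle_seat between -0.003 and 0.002 m and distance between pump_top and bottle_seat below 0.004 m and angle between the z axis of pump_top and the z axis of soap_bottle, either way round below 0.08 rad and angle between soap_bottle's own z axis and vertical below 0.08 rad and height (world z) of soap_bottle below 0.004 m), for 0.1 s.
At the end, for the whole second after the job is handed in: Pump top home: rim within 2 mm of the shoulder, origin within 4 mm of the seat point, in line with the bottle within 0.08 rad; bottle upright within 0.08 rad on the worktop; the fingers still hold the pump top and it is pressed onto the bottle with over 4 N (all of step 2 and contact force between pump_top and soap_bottle above 4 N and contact force between the fingers and pump_top above 1 N); the arm keeps its last pose, push and grip.
It fails at once if the bottle is toppled (tilted over 0.3 rad) (angle between soap_bottle's own z axis and vertical above 0.3 rad).
It fails at once if the green mug is moved more than 25 mm (distance of green_mug from where it was at the start of the episode above 0.025 m).
It fails at once if the spice jar is moved more than 25 mm (distance of pepper_jar from where it was at the start of the episode above 0.025 m).
It also fails if it takes over 61 s, if anything falls off the work surface, if the arm or the gripper's body presses on something with over 40 N, if the wrist force passes 120 N, or if a joint passes its speed limit or range.

## Working session

There is one attempt and no reset: what is moved stays moved. The work goes in short steps, Python scripts to look and compute and a shell command to move; the robot and the scene stay as the last step left them, time stands still between calls to the robot, and variables do not carry over. Pictures are saved under pics/ and viewed, at most 10 in all, crops included, and the job is handed in when it is done.

```bash
mkdir -p pics; ls
python3 - <<'E'
from workcell import telemetry, vision
import cv2,numpy as np
o=telemetry.get_obs(); print(o)
for n in("top","side"):
    c=vision.camera(n); cv2.imwrite(f"pics/{n}0.png",c["img"][:,:,::-1]); np.save(f"pics/{n}0.npy",c,allow_pickle=True)
    print(n,c["fov_y"],c["cx"],c["cy"],c["D"],c["pose"])
E
```

```text
pics
{'clock': 0.0, 'joint_pos': array([ 1.26500908e+00,  2.41429589e-01,  3.75937100e-03,  1.33523070e+00,
       -3.58524563e-05,  1.57081102e+00]), 'joint_vel': array([-1.23544865e-03, -6.06385842e-04, -1.73475490e-03, -2.09840112e-04,
        1.24800975e-03,  1.13260946e-05]), 'tau': array([-5.72593399e-04, -3.72320437e+01,  2.52406579e+01,  1.68847240e-02,
        1.53410451e-04,  7.15226363e-06]), 'eef_pos': array([0.15034336, 0.47620313, 0.2304181 ]), 'tool_rot': array([ 1.52305790e-01,  9.88332858e-01, -1.04275057e-03, -1.42538319e-04]), 'ft_force': array([0.40017317, 0.29601761, 0.08442994]), 'ft_torque': array([-0.01775961, -0.03582179,  0.02352396]), 'grasp_force': 0.0, 'grip_width': 0.08533547445376753}
top 53.91542891596274 251.43661045385082 192.57976322429215 [-0.0827896  0.         0.         0.         0.       ] [[ 0.01025559  0.99728228 -0.0729581   0.45275326]
 [-0.99992531  0.01071309  0.00588215  0.00679325]
 [ 0.00664777  0.07289232  0.99731766  0.95981633]
 [ 0.          0.          0.          1.        ]]
side 49.215345158427375 253.3311073497828 191.91765199571873 [0.02007014 0.         0.         0.         0.        ] [[ 0.71413839  0.57505401 -0.39914815  0.15662333]
 [-0.69995371  0.59349356 -0.39727848 -0.36688221]
 [ 0.00843528  0.56309704  0.82634773  0.86876995]
 [ 0.          0.          0.          1.        ]]
```

View pics/top0.png

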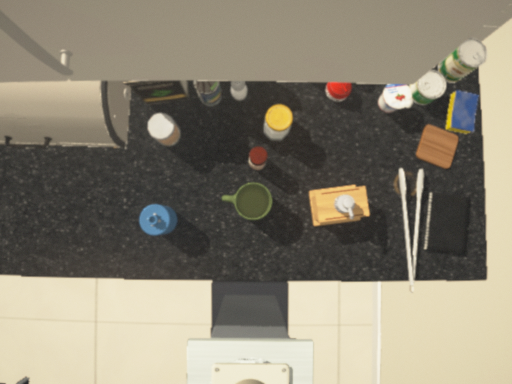

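View pics/side0.png

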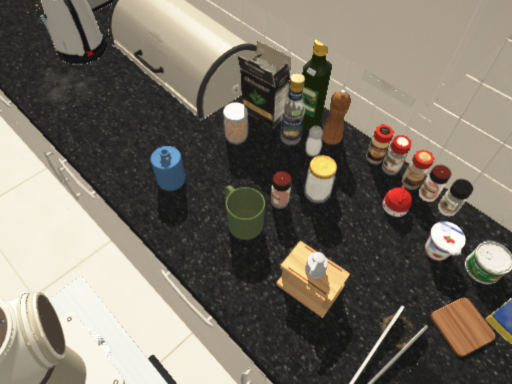

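```bash
cat > h.py <<'E'
import cv2,numpy as np
def K(c):
    f=c["img"].shape[0]/2/np.tan(np.radians(c["fov_y"]/2)); return np.array([[f,0,c["cx"]],[0,f,c["cy"]],[0,0,1.]])
def ray(c,px):
    u=cv2.undistortPoints(np.array([[px]],float),K(c),np.array(c["D"],float))[0,0]
    P=np.array(c["pose"]); return P[:3,3],P[:3,:3]@[u[0],-u[1],-1]
def on(c,px,z):
    o,d=ray(c,px); return o+d*(z-o[2])/d[2]
def two(c1,p1,c2,p2):
    o1,d1=ray(c1,p1);o2,d2=ray(c2,p2); s=np.linalg.lstsq(np.c_[d1,-d2],o2-o1,rcond=None)[0]
    a,b=o1+d1*s[0],o2+d2*s[1]; return (a+b)/2,np.linalg.norm(a-b)
def proj(c,p):
    P=np.array(c["pose"]); q=P[:3,:3].T@(np.array(p,float)-P[:3,3]); q=q*[1,-1,-1]
    return cv2.projectPoints(q[None],np.zeros(3),np.zeros(3),K(c),np.array(c["D"],float))[0].ravel()
def load(n): return np.load(f"pics/{n}.npy",allow_pickle=True).item()
E
python3 - <<'E'
from h import *
t,s=load("top0"),load("side0")
def crop(c,x,y,w=50,h=37): return cv2.resize(c["img"][y:y+h,x:x+w,::-1],(400,296),interpolation=cv2.INTER_CUBIC)
cv2.imwrite("pics/z0.png",np.vstack([np.hstack([crop(t,320,186),crop(s,292,242)]),np.hstack([crop(t,132,200),crop(s,143,142,)])]))
for n,c in(("top",t),("side",s)):
    hsv=cv2.cvtColor(c["img"],cv2.COLOR_RGB2HSV); m=cv2.inRange(hsv,(98,110,50),(118,255,255))
    k,l,st,ce=cv2.connectedComponentsWithStats(m)
    print(n,[(st[i].tolist(),ce[i].round(1).tolist()) for i in range(1,k) if st[i][4]>100])
E
```

```text
top [([465, 95, 13, 22, 183], [470.9, 104.8]), ([453, 115, 21, 15, 121], [460.8, 123.7]), ([140, 205, 30, 29, 363], [154.3, 217.4])]
side [([150, 146, 35, 45, 1101], [168.0, 167.9]), ([493, 306, 19, 28, 234], [502.9, 317.1])]
```

View pics/z0.png

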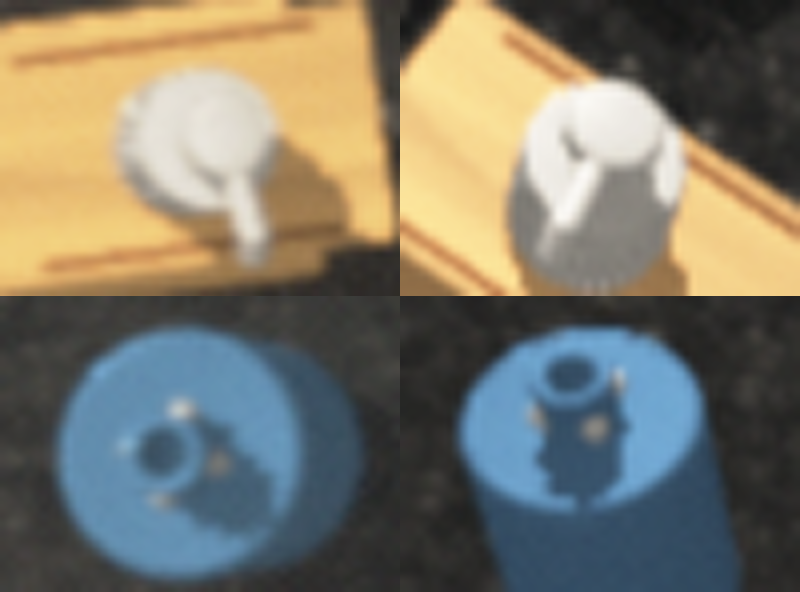

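Run:
```python
from h import *
t,s=load("top0"),load("side0")
g=lambda x,y,a,b:np.array([x+(a+.5)/8-.5,y+(b+.5)/8-.5])
hp=g(320,186,230,138); hs=g(292,242,218,122)
print("head",two(t,hp,s,hs),on(t,hp,.141),on(s,hs,.141))
print("collar top",on(t,g(320,186,197,140),.122))
tip=on(t,g(320,186,252,250),.1335); tips=on(s,g(292,242,152,252),.1335); print("tip",tip,tips)
h=on(t,hp,.141); print("spout ang",[np.degrees(np.arctan2(*(q-p)[[1,0]])) for q,p in((tip,h),(tips,on(s,hs,.141)))])
mp=g(132,200,163,154); ms=g(143,142,172,77)
print("mouth",two(t,mp,s,ms),on(t,mp,.1115),on(s,ms,.1115))
print("shoulder",on(t,g(132,200,179.5,156),.092), on(s,g(143,142,183,124),.092))
for n,w in(("mug",(254,201)),("jar",(258,156))): print(n,on(t,w,.096))
# stand orientation: orange mask
hsv=cv2.cvtColor(t["img"],cv2.COLOR_RGB2HSV); m=cv2.inRange(hsv,(10,90,90),(25,255,255)); m[:,:300]=0;m[:180]=0;m[235:]=0;m[:,380:]=0
c=max(cv2.findContours(m,0,1)[0],key=cv2.contourArea); b=cv2.boxPoints(cv2.minAreaRect(c)); B=np.array([on(t,p,.085) for p in b]); print(B, B.mean(0))
```

```text
head (array([ 0.49268966, -0.21018222,  0.14130087]), np.float64(0.0005521002736047168)) [ 0.49249687 -0.21007051  0.141     ] [ 0.49305958 -0.21028168  0.141     ]
collar top [ 0.49277166 -0.20575889  0.122     ]
tip [ 0.46206057 -0.21798808  0.1335    ] [ 0.4599573  -0.21962015  0.1335    ]
spout ang [np.float64(-165.4184918572881), np.float64(-164.2457293197979)]
mouth (array([0.45346058, 0.22526566, 0.11048246]), np.float64(0.0007108128536910671)) [0.45317882 0.22522798 0.1115    ] [0.45332201 0.2242188  0.1115    ]
shoulder [0.45267786 0.22543719 0.092     ] [0.45221904 0.22282281 0.092     ]
mug [ 0.49666853 -0.00437194  0.096     ]
jar [ 0.6009332  -0.01261117  0.096     ]
[[ 0.52490578 -0.12789126  0.085     ]
 [ 0.54542047 -0.26598718  0.085     ]
 [ 0.45902045 -0.27713649  0.085     ]
 [ 0.4393638  -0.13976915  0.085     ]] [ 0.49217763 -0.20269602  0.085     ]
```

The top crop shows the pump head at about (348, 203), with its spout pointing at -165°. It also shows the bottle mouth at about (152, 219). Both heights triangulate correctly (0.1413 and 0.1105 m), so I'm moving now, rotating the tool first.

```bash
python3 -m inch '[[[0,0,-0.018],[0,0,0],-1],[[0,0,-0.018],[0,0,0],-1],[[0,0,-0.018],[0,0,0],-1],[[0,0,-0.018],[0,0,0],-1],[[0,0,-0.018],[0,0,0],-1],[[0,0,0],[-0.026,-0.125,0],-1],[[0,0,0],[-0.026,-0.125,0],-1],[[0,0,0],[-0.026,-0.125,0],-1],[[0,0,0],[-0.026,-0.125,0],-1],[[0,0,0],[-0.026,-0.125,0],-1]]'
cat >> h.py <<'E'
from scipy.spatial.transform import Rotation as R
def delta(target,yaw=None):
    from workcell import telemetry
    o=telemetry.get_obs(); r=R.from_quat(o["tool_rot"]); M=r.as_matrix()
    d=np.array(target)-o["eef_pos"]
    print("t",round(o["clock"],2),"pos",o["eef_pos"].round(4),"yaw_y",round(np.degrees(np.arctan2(M[1,1],M[0,1])),2),"tilt",np.degrees(M[:2,2]).round(2))
    print("total scaled shift",(M.T@d/.3).round(4),"mm",(d*1000).round(1),"F",np.round(o["ft_force"],2),"w",round(o["grip_width"],4),"g",round(o["grasp_force"],1))
E
python3 -c "from h import *;delta([.4927,-.209,.19])"
```

```text
clock: 0.93
eef_pos: [0.2364, 0.3038, 0.2308]
tool_rot: [-0.13, 0.992, -0.0, -0.0]
ft_force: [1.7, 0.2, 0.2]
grip_width: 0.0851
grasp_force: 0.0
t 0.93 pos [0.2364 0.3038 0.2308] yaw_y 104.94 tilt [-0.02 -0.05]
total scaled shift [-0.3847 -1.8717  0.1372] mm [ 256.3 -512.8  -40.8] F [1.74 0.16 0.22] w 0.0851 g 0.0
```

```bash
python3 -m inch '[[[0,0,0],[-0.026,-0.125,0],-1],[[0,0,0],[-0.026,-0.125,0],-1],[[0,0,0],[-0.026,-0.125,0],-1],[[0,0,0],[-0.026,-0.125,0],-1],[[0,0,0],[-0.026,-0.125,0],-1],[[0,0,0],[-0.026,-0.125,0],-1],[[0,0,0],[-0.026,-0.125,0],-1],[[0,0,0],[-0.026,-0.125,0],-1],[[0,0,0],[-0.026,-0.125,0],-1],[[0,0,0],[-0.026,-0.125,0],-1]]' >/dev/null
python3 -m inch '[[[0,0,0],[-0.025,-0.125,0],-1],[[0,0,0],[-0.025,-0.125,0],-1],[[0,0,0],[-0.025,-0.125,0.02],-1],[[0,0,0],[-0.02,-0.1,0.02],-1],[[0,0,0],[0,0,0.03],-1],[[0,0,0],[0,0,0],-1],[[0,0,0],[0,0,0],-1]]'
python3 -c "from h import *;delta([.4927,-.209,.19])"
```

```text
clock: 2.35
eef_pos: [0.4709, -0.1666, 0.2091]
tool_rot: [-0.129, 0.992, 0.001, -0.002]
ft_force: [-1.3, 0.2, 0.3]
grip_width: 0.0851
grasp_force: 0.0
t 2.35 pos [ 0.4709 -0.1666  0.2091] yaw_y 104.86 tilt [-0.19  0.09]
total scaled shift [-0.0342 -0.1554  0.0634] mm [ 21.8 -42.4 -19.1] F [-1.33  0.2   0.31] w 0.0851 g 0.0
```

```bash
python3 -m inch '[[[0,0,0],[-0.011,-0.05,0.02],-1],[[0,0,0],[-0.012,-0.05,0.02],-1],[[0,0,0],[-0.011,-0.055,0.02],-1],[[0,0,0],[0,0,0],-1],[[0,0,0],[0,0,0],-1],[[0,0,0],[0,0,0],-1]]'
python3 - <<'E'
from h import *
from workcell import vision
delta([.4927,-.209,.09])
t,s=vision.camera("top"),vision.camera("side")
np.save("pics/top1.npy",t);np.save("pics/side1.npy",s)
def crop(c,p): 
    x,y=int(p[0])-40,int(p[1])-45; return cv2.resize(c["img"][y:y+90,x:x+80,::-1],(400,450),interpolation=cv2.INTER_CUBIC)
cv2.imwrite("pics/z1.png",np.hstack([crop(t,proj(t,[.4927,-.209,.12])),crop(s,proj(s,[.4927,-.209,.12]))]))
E
```

```text
clock: 2.85
eef_pos: [0.4936, -0.2081, 0.1929]
tool_rot: [-0.13, 0.991, 0.0, 0.0]
ft_force: [0.4, -0.2, -0.9]
grip_width: 0.0855
grasp_force: 0.0
t 2.85 pos [ 0.4936 -0.2081  0.1929] yaw_y 104.96 tilt [-0.    0.03]
total scaled shift [ 0.0037 -0.0022  0.3431] mm [  -0.9   -0.9 -102.9] F [ 0.4  -0.19 -0.92] w 0.0855 g 0.0
```

View pics/z1.png

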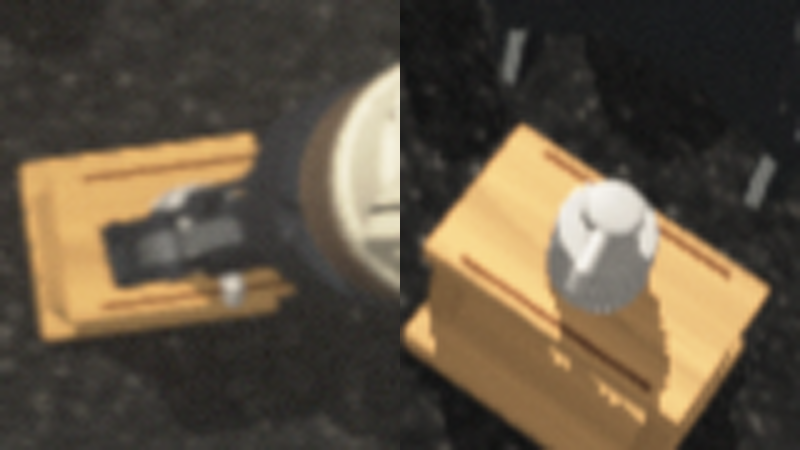

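The side crop shows the open pads on either side of the pump, at (513, 55) and (760, 180), with the collar between them. I'm descending.

```bash
python3 -m inch '[[[0,0,0],[0.004,-0.002,0.06],-1],[[0,0,0],[0,0,0.07],-1],[[0,0,0],[0,0,0.07],-1],[[0,0,0],[0,0,0.07],-1],[[0,0,0],[0,0,0.05],-1],[[0,0,0],[0,0,0.02],-1],[[0,0,0],[0,0,0],-1],[[0,0,0],[0,0,0],-1],[[0,0,0],[0,0,0],-1]]'
python3 -c "from h import *;delta([.4927,-.209,.09])"
```

```text
clock: 3.7
eef_pos: [0.494, -0.2106, 0.0918]
tool_rot: [-0.13, 0.992, -0.001, 0.001]
ft_force: [0.6, -0.2, 0.6]
grip_width: 0.0856
grasp_force: 0.0
t 3.7 pos [ 0.494  -0.2106  0.0918] yaw_y 104.9 tilt [ 0.14 -0.06]
total scaled shift [0.0027 0.0063 0.0059] mm [-1.3  1.6 -1.8] F [ 0.64 -0.24  0.61] w 0.0856 g 0.0
```

```bash
python3 -m inch '[[[0,0,0],[0.002,0.003,0],-0.4],[[0,0,0],[0,0,0],-0.2],[[0,0,0],[0,0,0],0],[[0,0,0],[0,0,0],0.3],[[0,0,0],[0,0,0],0.6],[[0,0,0],[0,0,0],1],[[0,0,0],[0,0,0],1],[[0,0,0],[0,0,0],1],[[0,0,0],[0,0,0],1],[[0,0,0],[0,0,0],1]]'
python3 -c "from h import *;delta([.4927,-.209,.09])"
```

```text
clock: 4.53
eef_pos: [0.4927, -0.21, 0.0911]
tool_rot: [-0.129, 0.992, -0.0, 0.001]
ft_force: [-0.9, -0.2, 6.1]
grip_width: 0.0388
grasp_force: 60.5
t 4.53 pos [ 0.4927 -0.21    0.0911] yaw_y 104.87 tilt [ 0.08 -0.04]
total scaled shift [-0.0009  0.0031  0.0038] mm [ 0.   1.  -1.1] F [-0.92 -0.24  6.15] w 0.0388 g 60.5
```

```bash
python3 -m inch '[[[0,0,0],[0,0,-0.03],1],[[0,0,0],[0,0,-0.06],1],[[0,0,0],[0,0,-0.08],1],[[0,0,0],[0,0,-0.08],1],[[0,0,0],[0,0,-0.08],1],[[0,0,0],[0,0,-0.08],1],[[0,0,0],[0,0,-0.07],1],[[0,0,0],[0,0,0],1],[[0,0,0],[0,0,0],1],[[0,0,0],[0,0,0],1]]'
python3 - <<'E'
from h import *
from workcell import vision
delta([.4927,-.209,.235])
s=vision.camera("side");np.save("pics/side2.npy",s)
p=proj(s,[.4927,-.209,.22]);x,y=int(p[0])-40,int(p[1])-35;print(x,y)
cv2.imwrite("pics/z2.png",cv2.resize(s["img"][y:y+75,x:x+80,::-1],(640,600),interpolation=cv2.INTER_CUBIC))
E
```

```text
clock: 5.37
eef_pos: [0.4915, -0.2094, 0.2332]
tool_rot: [-0.129, 0.992, 0.0, -0.001]
ft_force: [-0.3, 0.3, -1.7]
grip_width: 0.0387
grasp_force: 60.3
t 5.37 pos [ 0.4915 -0.2094  0.2332] yaw_y 104.88 tilt [-0.1   0.04]
total scaled shift [-0.0042  0.0004 -0.0059] mm [1.2 0.4 1.8] F [-0.28  0.35 -1.69] w 0.0387 g 60.3
284 201
```

View pics/z2.png

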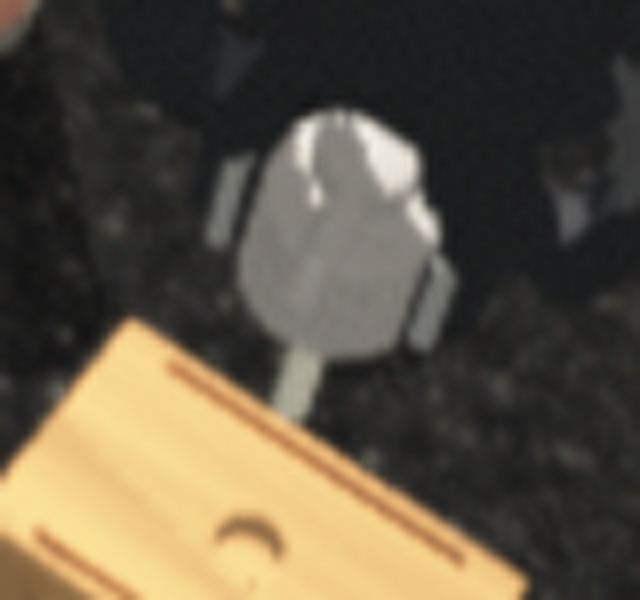

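The pump is gripped upright and clear of the stand, with the tube tip at crop pixel (290, 418). I'll check it against the expected projection.

Run:
```python
from h import *
s=load("side2")
f=lambda p:((proj(s,p)-[284,201]+.5)*8-.5).round(0)
for z in(.228,.20,.18,.17,.165,.16): print(z,f([.492,-.2095,z]))
t=load("top0")
print("hole now",on(s,np.array([284,201])+(np.array([250,548])+.5)/8-.5,.085))
im=s["img"].astype(int)
for r in range(243,258): print(r,[tuple(im[r,c]) for c in range(316,326)])
```

```text
0.228 [331. 276.]
0.2 [312. 336.]
0.18 [300. 376.]
0.17 [294. 396.]
0.165 [291. 406.]
0.16 [288. 415.]
hole now [ 0.49259341 -0.21019593  0.085     ]
243 [(np.int64(38), np.int64(36), np.int64(35)), (np.int64(48), np.int64(45), np.int64(43)), (np.int64(74), np.int64(72), np.int64(68)), (np.int64(101), np.int64(99), np.int64(94)), (np.int64(122), np.int64(119), np.int64(112)), (np.int64(135), np.int64(133), np.int64(125)), (np.int64(130), np.int64(126), np.int64(121)), (np.int64(130), np.int64(126), np.int64(120)), (np.int64(126), np.int64(123), np.int64(116)), (np.int64(124), np.int64(121), np.int64(115))]
244 [(np.int64(34), np.int64(34), np.int64(33)), (np.int64(39), np.int64(39), np.int64(36)), (np.int64(54), np.int64(53), np.int64(50)), (np.int64(80), np.int64(78), np.int64(73)), (np.int64(125), np.int64(121), np.int64(112)), (np.int64(145), np.int64(142), np.int64(131)), (np.int64(137), np.int64(135), np.int64(126)), (np.int64(133), np.int64(130), np.int64(123)), (np.int64(126), np.int64(123), np.int64(117)), (np.int64(126), np.int64(121), np.int64(116))]
245 [(np.int64(33), np.
[... 5292 characters left out ...]
p.int64(224), np.int64(170), np.int64(109)), (np.int64(231), np.int64(182), np.int64(119)), (np.int64(204), np.int64(159), np.int64(103)), (np.int64(159), np.int64(124), np.int64(82)), (np.int64(84), np.int64(67), np.int64(50))]
257 [(np.int64(246), np.int64(214), np.int64(142)), (np.int64(246), np.int64(213), np.int64(141)), (np.int64(245), np.int64(209), np.int64(137)), (np.int64(233), np.int64(185), np.int64(118)), (np.int64(211), np.int64(154), np.int64(97)), (np.int64(196), np.int64(137), np.int64(87)), (np.int64(208), np.int64(150), np.int64(95)), (np.int64(227), np.int64(175), np.int64(113)), (np.int64(226), np.int64(179), np.int64(118)), (np.int64(194), np.int64(150), np.int64(100))]
```

Prediction and image agree within about 0.5 px, so the pump axis is on the TCP and the rim is about 6 mm below it. Carrying it to the bottle.

```bash
python3 -m inch '[[[0,0,0],[-0.01,0.05,0],1],[[0,0,0],[-0.02,0.11,0],1],[[0,0,0],[-0.02,0.12,0],1],[[0,0,0],[-0.02,0.12,0],1],[[0,0,0],[-0.02,0.12,0],1],[[0,0,0],[-0.02,0.12,0],1],[[0,0,0],[-0.02,0.12,0],1],[[0,0,0],[-0.02,0.12,0],1],[[0,0,0],[-0.02,0.12,0],1],[[0,0,0],[-0.02,0.12,0],1]]' >/dev/null
python3 -m inch '[[[0,0,0],[-0.02,0.12,0],1],[[0,0,0],[-0.02,0.11,0],1],[[0,0,0],[-0.018,0.05,0],1],[[0,0,0],[0,0,0],1],[[0,0,0],[0,0,0],1],[[0,0,0],[0,0,0],1],[[0,0,0],[0,0,0],1],[[0,0,0],[0,0,0],1]]'
python3 -c "from h import *;delta([.4532,.225,.195])"
```

```text
clock: 6.92
eef_pos: [0.4562, 0.2141, 0.2341]
tool_rot: [-0.129, 0.992, -0.0, -0.0]
ft_force: [0.4, -0.0, -0.5]
grip_width: 0.0387
grasp_force: 60.5
t 6.92 pos [0.4562 0.2141 0.2341] yaw_y 104.77 tilt [-0.04 -0.03]
total scaled shift [0.0003 0.0379 0.1302] mm [ -3.   10.9 -39.1] F [ 0.38 -0.   -0.52] w 0.0387 g 60.5
```

```bash
python3 -m inch '[[[0,0,0],[0,0.019,0.03],1],[[0,0,0],[0,0.019,0.04],1],[[0,0,0],[0,0,0.04],1],[[0,0,0],[0,0,0.03],1],[[0,0,0],[0,0,0],1],[[0,0,0],[0,0,0],1],[[0,0,0],[0,0,0],1],[[0,0,0],[0,0,0],1]]'
python3 - <<'E'
from h import *
from workcell import vision
delta([.4532,.225,.19])
ims=[]
for n in("top","side"):
    s=vision.camera(n);np.save(f"pics/{n}3.npy",s)
    p=proj(s,[.4532,.225,.13]);x,y=int(p[0])-25,int(p[1])-37;print(n,x,y)
    ims.append(cv2.resize(s["img"][y:y+75,x:x+50,::-1],(400,600),interpolation=cv2.INTER_CUBIC))
cv2.imwrite("pics/z3.png",np.hstack(ims))
f=lambda p:((proj(s,p)-[x,y]+.5)*8-.5).round(0)
for z in(.184,.16,.14,.119,.1115): print(z,f([.4532,.225,z]))
E
```

```text
clock: 7.58
eef_pos: [0.4538, 0.2265, 0.1931]
tool_rot: [-0.129, 0.992, 0.0, 0.001]
ft_force: [0.2, -1.1, -0.1]
grip_width: 0.0383
grasp_force: 60.5
t 7.58 pos [0.4538 0.2265 0.1931] yaw_y 104.86 tilt [0.08 0.04]
total scaled shift [ 0.0034 -0.0042  0.0102] mm [-0.6 -1.5 -3.1] F [ 0.19 -1.1  -0.06] w 0.0383 g 60.5
top 124 181
side 137 108
0.184 [173. 177.]
0.16 [189. 236.]
0.14 [201. 283.]
0.119 [214. 331.]
0.1115 [218. 348.]
```

View pics/z3.png

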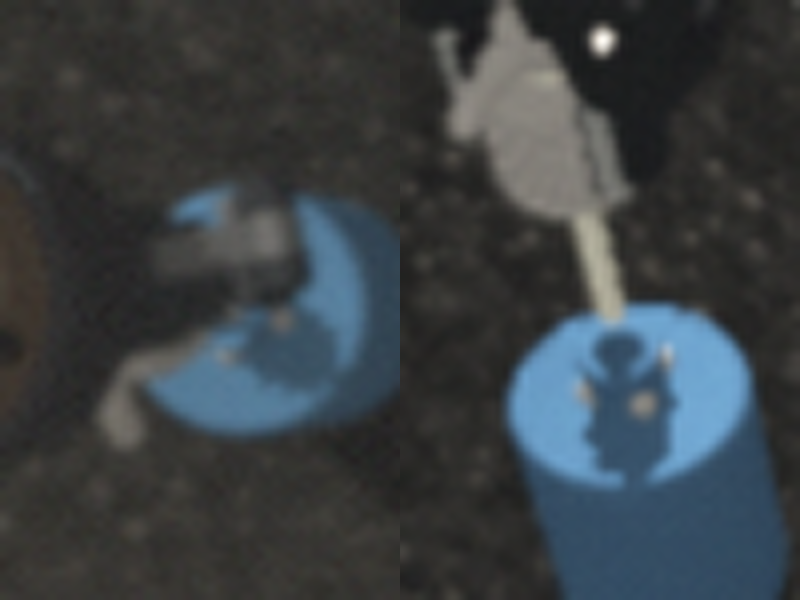

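The side crop shows the tube tip at (611, 320), directly above the mouth at (619, 348), matching the prediction. Lowering the tube into the neck.

```bash
python3 -m inch '[[[0,0,0],[0,0,0.025],1],[[0,0,0],[0,0,0.025],1],[[0,0,0],[0,0,0.025],1],[[0,0,0],[0,0,0.025],1],[[0,0,0],[0,0,0],1],[[0,0,0],[0,0,0],1]]';python3 -c "from h import *;delta([.4532,.225,.124])"
python3 -m inch '[[[0,0,0],[0,0,0.03],1],[[0,0,0],[0,0,0.03],1],[[0,0,0],[0,0,0.03],1],[[0,0,0],[0,0,0.03],1],[[0,0,0],[0,0,0],1],[[0,0,0],[0,0,0],1]]';python3 -c "from h import *;delta([.4532,.225,.124])"
python3 -m inch '[[[0,0,0],[0,0,0],1],[[0,0,0],[0,0,0],1]]'
python3 - <<'E'
from h import *
from workcell import vision
delta([.4532,.225,.124])
ims=[]
for n in("top","side"):
    s=vision.camera(n);np.save(f"pics/{n}4.npy",s)
    p=proj(s,[.4532,.225,.11]);x,y=int(p[0])-25,int(p[1])-37;print(n,x,y)
    ims.append(cv2.resize(s["img"][y:y+75,x:x+50,::-1],(400,600),interpolation=cv2.INTER_CUBIC))
    f=lambda p:((proj(s,p)-[x,y]+.5)*8-.5).round(0)
    for z in(.174,.155,.118,.1115,.092): print(z,f([.4532,.225,z]))
cv2.imwrite("pics/z4.png",np.hstack(ims))
E
```

```text
clock: 8.18
eef_pos: [0.4527, 0.2261, 0.1613]
tool_rot: [-0.129, 0.992, -0.0, -0.001]
ft_force: [-0.1, 0.1, -1.6]
grip_width: 0.0388
grasp_force: 60.5
t 8.18 pos [0.4527 0.2261 0.1613] yaw_y 104.88 tilt [-0.11 -0.05]
total scaled shift [-0.001  -0.0039  0.1244] mm [  0.5  -1.1 -37.3] F [-0.13  0.15 -1.62] w 0.0388 g 60.5
clock: 8.68
eef_pos: [0.4528, 0.2261, 0.1253]
tool_rot: [-0.129, 0.992, -0.0, -0.001]
ft_force: [0.2, -0.2, -1.3]
grip_width: 0.0387
grasp_force: 60.4
t 8.68 pos [0.4528 0.2261 0.1253] yaw_y 104.88 tilt [-0.09 -0.04]
total scaled shift [-0.0004 -0.004   0.0045] mm [ 0.4 -1.1 -1.3] F [ 0.17 -0.16 -1.28] w 0.0387 g 60.4
clock: 8.85
eef_pos: [0.4535, 0.2264, 0.1266]
tool_rot: [-0.129, 0.992, 0.0, 0.0]
ft_force: [-0.4, -0.5, -1.3]
grip_width: 0.0385
grasp_force: 60.4
t 8.85 pos [0.4535 0.2264 0.1266] yaw_y 104.88 tilt [0.03 0.01]
total scaled shift [ 0.0022 -0.0043  0.0087] mm [-0.3 -1.4 -2.6] F [-0.35 -0.49 -1.32] w 0.0385 g 60.4
top 127 181
0.174 [143. 305.]
0.155 [162. 305.]
0.118 [198. 306.]
0.1115 [204. 306.]
0.092 [221. 306.]
side 138 114
0.174 [172. 154.]
0.155 [184. 200.]
0.118 [206. 285.]
0.1115 [210. 300.]
0.092 [221. 342.]
```

View pics/z4.png

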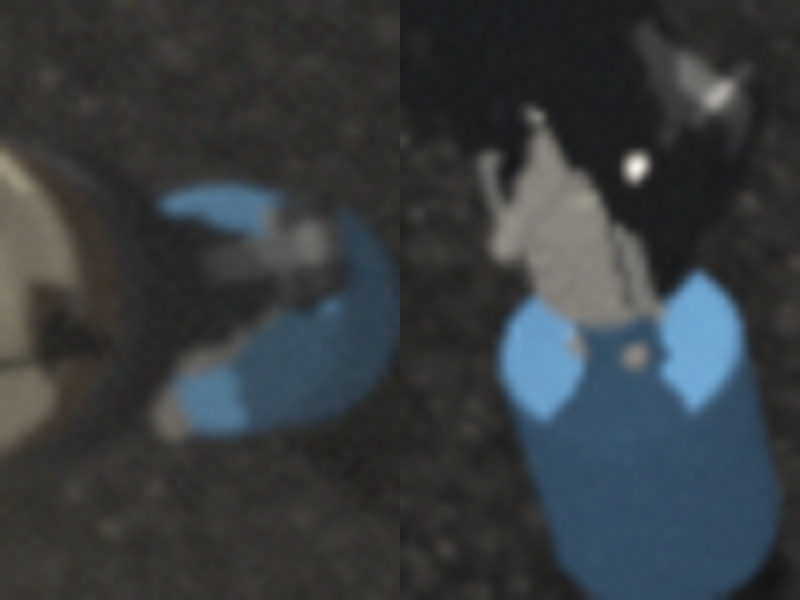

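The tube is well inside the neck and the collar is just above it. The TCP is about 1 mm too far in +y, so I'll correct that and go down to just above the beads.

```bash
python3 -m inch '[[[0,0,0],[0.001,-0.004,0],1],[[0,0,0],[0,0,0.012],1],[[0,0,0],[0,0,0.012],1],[[0,0,0],[0,0,0],1],[[0,0,0],[0,0,0],1]]';python3 -c "from h import *;delta([.4532,.225,.11])"
python3 -m inch '[[[0,0,0],[0,0,0.01],1],[[0,0,0],[0,0,0.01],1],[[0,0,0],[0,0,0.008],1],[[0,0,0],[0,0,0],1],[[0,0,0],[0,0,0],1]]';python3 -c "from h import *;delta([.4532,.225,.11])"
```

```text
clock: 9.37
eef_pos: [0.453, 0.225, 0.1187]
tool_rot: [-0.129, 0.992, -0.0, -0.0]
ft_force: [-0.4, -0.1, -0.5]
grip_width: 0.0387
grasp_force: 60.5
t 9.37 pos [0.453  0.225  0.1187] yaw_y 104.88 tilt [-0.04 -0.02]
total scaled shift [-0.0006 -0.      0.029 ] mm [ 0.2  0.  -8.7] F [-0.35 -0.06 -0.53] w 0.0387 g 60.5
clock: 9.78
eef_pos: [0.4527, 0.2248, 0.11]
tool_rot: [-0.129, 0.992, -0.0, -0.001]
ft_force: [-1.3, -1.5, -2.0]
grip_width: 0.0386
grasp_force: 60.4
t 9.78 pos [0.4527 0.2248 0.11  ] yaw_y 104.88 tilt [-0.09 -0.04]
total scaled shift [-0.0018  0.0002  0.0002] mm [ 0.5  0.2 -0. ] F [-1.26 -1.52 -2.  ] w 0.0386 g 60.4
```

```bash
for i in 1; do python3 -m inch '[[[0,0,0],[0,0,0.005],1],[[0,0,0],[0,0,0.005],1],[[0,0,0],[0,0,0],1]]' | sed -n 2,4p
python3 -m inch '[[[0,0,0],[0,0,0.005],1],[[0,0,0],[0,0,0.005],1],[[0,0,0],[0,0,0],1]]'; done
```

```text
eef_pos: [0.4529, 0.2248, 0.1078]
tool_rot: [-0.129, 0.992, -0.0, -0.0]
ft_force: [-2.3, -1.8, 3.3]
clock: 10.28
eef_pos: [0.4532, 0.225, 0.1058]
tool_rot: [-0.129, 0.992, 0.0, 0.0]
ft_force: [-4.3, -4.1, 8.0]
grip_width: 0.0386
grasp_force: 61.3
```

```bash
python3 -m inch '[[[0,0,0],[0.004,-0.0024,0],1],[[0,0,0],[0,0,0],1],[[0,0,0],[0,0,0],1]]'
```

```text
clock: 10.53
eef_pos: [0.4525, 0.2244, 0.106]
tool_rot: [-0.13, 0.992, 0.0, 0.001]
ft_force: [-5.0, -1.7, 7.7]
grip_width: 0.0386
grasp_force: 61.5
```

```bash
python3 -m inch '[[[0,0,0],[0.003,0,0],1],[[0,0,0],[0,0,0],1],[[0,0,0],[0,0,0],1]]'; python3 -m inch '[[[0,0,0],[0,0,0.005],1],[[0,0,0],[0,0,0.005],1],[[0,0,0],[0,0,0],1]]'
```

```text
clock: 10.78
eef_pos: [0.4521, 0.2244, 0.1062]
tool_rot: [-0.13, 0.992, 0.001, 0.001]
ft_force: [-3.9, -1.7, 8.5]
grip_width: 0.0391
grasp_force: 61.4
clock: 11.03
eef_pos: [0.4517, 0.2241, 0.102]
tool_rot: [-0.13, 0.992, 0.0, 0.001]
ft_force: [0.5, -0.2, -6.7]
grip_width: 0.0386
grasp_force: 60.8
```

It clicked: the force reversed to -6.7 N and the side load vanished. Pressing on to the seat.

```bash
python3 -m inch '[[[0,0,0],[0,0,0.005],1],[[0,0,0],[0,0,0.005],1],[[0,0,0],[0,0,0],1],[[0,0,0],[0,0,0],1]]'; python3 -m inch '[[[0,0,0],[0,0,0.003],1],[[0,0,0],[0,0,0],1],[[0,0,0],[0,0,0],1]]'
```

```text
clock: 11.37
eef_pos: [0.4519, 0.2241, 0.0987]
tool_rot: [-0.129, 0.992, 0.0, 0.0]
ft_force: [-0.0, 0.3, -1.9]
grip_width: 0.0383
grasp_force: 61.5
clock: 11.62
eef_pos: [0.452, 0.2241, 0.0982]
tool_rot: [-0.129, 0.992, 0.0, 0.001]
ft_force: [-0.5, 0.5, 1.9]
grip_width: 0.0387
grasp_force: 61.6
```

```bash
python3 -m inch '[[[0,0,0],[0,0,0.003],1],[[0,0,0],[0,0,0],1],[[0,0,0],[0,0,0],1]]'; python3 -m inch '[[[0,0,0],[0,0,0.003],1],[[0,0,0],[0,0,0],1],[[0,0,0],[0,0,0],1]]'
```

```text
clock: 11.87
eef_pos: [0.452, 0.2241, 0.0982]
tool_rot: [-0.129, 0.992, 0.0, 0.001]
ft_force: [-2.4, -0.5, 7.9]
grip_width: 0.0384
grasp_force: 62.3
clock: 12.12
eef_pos: [0.4521, 0.2242, 0.0981]
tool_rot: [-0.129, 0.992, 0.0, 0.001]
ft_force: [-3.3, -2.2, 12.9]
grip_width: 0.0385
grasp_force: 62.9
```

```bash
python3 -m inch '[[[0,0,0],[0,0,0.002],1],[[0,0,0],[0,0,0],1],[[0,0,0],[0,0,0],1],[[0,0,0],[0,0,0],1],[[0,0,0],[0,0,0],1],[[0,0,0],[0,0,0],1],[[0,0,0],[0,0,0],1],[[0,0,0],[0,0,0],1]]'
python3 - <<'E'
from h import *
from workcell import vision
s=vision.camera("side")
p=proj(s,[.452,.224,.09]);x,y=int(p[0])-40,int(p[1])-37
cv2.imwrite("pics/z5.png",cv2.resize(s["img"][y:y+75,x:x+100,::-1],(800,600),interpolation=cv2.INTER_CUBIC))
E
```

```text
clock: 12.78
eef_pos: [0.4522, 0.2242, 0.0981]
tool_rot: [-0.129, 0.992, 0.0, 0.001]
ft_force: [-5.5, -2.3, 16.4]
grip_width: 0.0387
grasp_force: 63.2
```

View pics/z5.png

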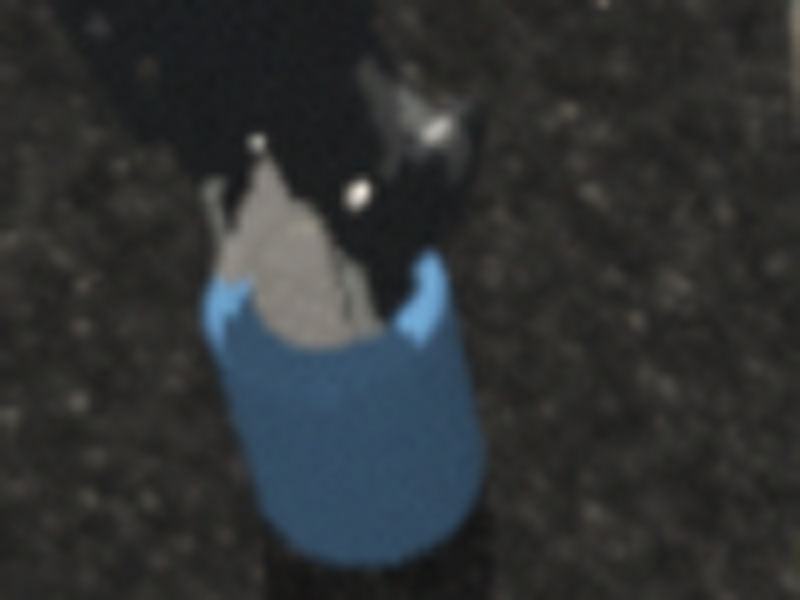

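The crop shows the collar seated on the shoulder at about (320, 345) and the bottle upright. The push holds steady at 16 N and the grip at 63 N, so I'm handing in.

```bash
python3 -c "from workcell import workorder;print(workorder.job_done())"
```

```text
the job is handed in; nothing more can be done
None
```

The pump top clicked home on the upright bottle, and I handed the job in at 12.8 s still gripping it and pressing down with about 16 N; the hand-in gave no verdict, and I didn't re-measure the mug and jar afterwards.

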